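# Roll a loose pipe into the van-rack tray and bar it in

### The arm

A 6-joint arm with a two-finger parallel gripper is mounted at the origin on the work surface. World frame = base frame: x ahead of the robot, y to its left, z up, the work surface at z = 0. Lengths are in m, angles in rad, forces in N, time in s.
With the tool pointing down it reaches from about 0.375 to 0.9 m from the base axis. Payload 3.1 kg.
Tool frame: the origin (TCP) lies at the very end of the fingers, on their centre line; the grasp point (between the pads) lies 19 mm behind it; z points along the fingers, y is the direction in which the jaws open and shut (so a half turn about z gives the same grasp; the last joint's range is limited). The gripper opens to 87 mm and grips with 3 to 60 N. Pads are 19 mm wide; open, the fingers measure 117 mm over their backs; the gripper's body (75 mm by 190 mm) begins 51 mm behind the grasp point.
Start: joints at [-1.415, 0.527, 1.433, -0, 1.181, -0.178], TCP at [0.205, -0.59, 0.186] pointing down, gripper open.
Joint ranges: [-3.08, 3.08], [-0.75, 2.2], [0.22, 2.44], [-1.43, 4.57], [0, 2.65], [-2.85, 2.85]. Speed limits (rad/s): [2.79, 2.79, 3.14, 3.14, 3.14, 3.14].

### API

Orientations are given as a unit quaternion [x, y, z, w].
In Python, from rig import robot gives the robot as it stands.
- The arm moves only by the tool arm_command, never from a script. Its argument "targets" is a list of rows, each a list of 5 numbers: the shift along the tool's x, y, z in cm, then the turn about the tool's z in rad, then the finger opening in cm, from 0 to 8.7. In form: [[dx, dy, dz, spin, hand], ...]. A call has 1 to 5 rows; each row is the pose to reach, as a shift and turn from the pose commanded when the call began, along the tool's axes at that moment; what a row does not reach only later rows make up. A row lasts 1/8 s, in which the tool goes at most 62.5 mm and 10.7 degrees, less where a joint would pass 70% of its speed; a pose out of reach is approached as far as the arm can. A call with a gripper value outside its range is refused whole. The fingers move at their own pace and stop on an object; "newtons" is the grip in N (left out, the last holds). Time passes only in rows, so rows that repeat a pose let the fingers close. It gives the time, the measured TCP pose, the force and the opening at its end, in the units of the state.
- robot.get_obs(): the state, without advancing time (a new reading comes with each control period).
- robot.camera(name): name is "scene" or "top"; returns (picture, depth): 400x640x3 uint8, red, green, blue; 400x640 float32, m along the optical axis (not along the pixel's ray), 0 where there is no reading.
- robot.camera_model(name): a dict with "mtx" (3x3 intrinsics, pixels), "k1" (the pictures are not rectified: a ray, as slopes to the right and down, at radius r is drawn at 1 + k1 r^2 times it, then the intrinsics apply), "extrinsics" (4x4, takes a point from world to camera coordinates). Camera axes: x right, y up, looking along -z (the intrinsics and any distortion apply to the point x, -y, -z); pixel columns grow to the right and rows downward; lengths in m; the calibration is good to about 2 mm. A picture is of the moment at which its call begins. camera_model takes no time and is no camera call.
- robot.hand_in(): hands the job in, once; it reports no verdict.
The state is a dict: "time": time; "q": joint angles; "joint_velocities": joint speeds; "joint_torque": joint torques, N m; "position": TCP position; "tool_rot": TCP orientation; "ft_force": force on the tool from outside, world axes, zero at the start; "moment": the same for the moment, N m; "grip_width": finger opening in m.
Only numpy, scipy, OpenCV 4.12 (cv2) and the standard library are available. Lean on these libraries where they do the work, as an engineer would, in place of code of your own. Each camera call takes 0.05 s, during which the arm holds its last target.

### The job

Line the loose grey pipe up with the empty bay of the steel tray and roll it over the ramp to the back of the bay, then swing the keeper bar fully down into its catch so that the pipe cannot roll out. Keep the pipe on the bench and under control: never lift it or let it run fast. Leave everything else where it is.

Things in the scene. Friction and masses are not known exactly. Their poses are not given: they have to be found in the camera images.
- pipe: loose grey plastic pipe lying on its side, yellow end plugs: 90 mm across, too fat to grip, 150 mm long, about 0.35 kg. Origin in its middle, on its axis, so 45 mm above what it lies on; x along the pipe, y and z turn as it rolls. Friction about 0.35: pushed on an end it slides along its axis. It rolls straight, nearly freely: let go at 0.1 m/s it runs on some 45 mm, at 0.2 some 160 mm.
- tray: grey sheet-steel tray of a van rack, fixed to the bench. Origin on the bench under the middle of the front edge of the bay floor; y points into the bay (the way the pipe rolls in), x along the opening towards the bar's pivot, z up. Bay floor 6 mm above the bench, y = 0 to 118 mm. Side walls at x = +/-105 mm (inside), 4 mm thick, tops 84 mm above the bench, from y = 16 mm on.
- tray_ramp (a point): middle of the ramp's foot, on the bench at tray y = -45 mm. The ramp is as wide as the bay and rises from here to the bay floor, 6 mm higher, at y = 0.
- tray_stop (a point): middle of the stop wall at the end of the bay, at bay floor height: tray y = 118 mm, z = 6 mm. The wall is 70 mm high. Behind it a second compartment full of thin pipes, up to 96 mm above the bench, ends at tray y = 250 mm.
- tray_seat (a point): where the middle of the pipe is when it lies in the bay against the stop wall: tray x = 0, y = 73 mm, z = 51 mm.
- keeper (a joint): angle of the keeper bar, a steel rod 12 mm thick that swings in the upright plane tray y = 6 mm, about a pivot on the tray's +x side. 0: level across the opening, down in its catch (its stop); pi/2: upright; at most 1.9, leaning away to tray +x. A stiff hinge: it stays where it is left, and takes about 0.1 to 0.55 N m to swing. Closed, it passes 16 mm in front of a pipe that lies at the stop wall.
- keeper_grip (a point): middle of the blue grip (18 mm thick, 30 mm long) at the free end of the keeper bar, on its axis, 256 mm from the pivot; the bar ends 16 mm further on.
- keeper_pivot (a point): pivot of the keeper bar, on the rod's axis, at tray x = 125 mm, y = 6 mm, 51 mm above the bench.
- spray_can: standing white and orange spray can, 65 mm across, 194 mm tall; origin under its middle, on the bench. Leave it alone.
- cartridge: standing white sealant cartridge with a blue band, 48 mm across, 225 mm tall; origin under its middle, on the bench. Leave it alone.
- bend: grey 90 degree pipe bend lying flat, about 100 x 100 mm, 58 mm high; origin under the corner of the bend, on the bench. Leave it alone.
- tape_measure: black and blue tape measure, 70 x 36 x 66 mm; origin under its middle, on the bench. Leave it alone.
- screwdriver: blue-handled screwdriver lying flat, 200 mm long; origin near the middle of its length, on the bench. Leave it alone.
- clip_box: small cardboard box of pipe clips, 100 x 75 x 55 mm; origin under its middle, on the bench. Leave it alone.

How it is judged:
By the outcome, as a careful person would: the job done as asked, in the order asked, and still so for the second after the job is handed in, with the robot touching nothing.
It also fails if it takes over 72 s, if anything falls off the work surface, if the arm or the gripper's body presses on something with over 40 N, if the wrist force passes 120 N, or if a joint passes its speed limit or range.

## Working session

There is one attempt and no reset: what is moved stays moved. The work goes in short steps, Python scripts to look and compute and a tool call to move; the robot and the scene stay as the last step left them, time stands still between calls to the robot, and variables do not carry over. Pictures are saved under pics/ and viewed, and the job is handed in when it is done.

Besides the shell and the picture viewer there is one more tool, called after "Emit:" by a JSON object that holds its "fn" and its "kwargs", one argument or row to a line. arm_command: Moves the arm, as the interface text tells. Its arguments: {"type":"object","properties":{"targets":{"type":"array","items":{"type":"array","items":{"type":"number"}}},"newtons":{"type":"number"}},"required":["targets"]}

```bash
ls; mkdir -p pics; cat > h.py <<'E'
from rig import robot
import numpy as np, cv2
def save(name,n):
    p,d=robot.camera(name); cv2.imwrite(f'pics/{n}.png',p[:,:,::-1]); np.save(f'pics/{n}_d.npy',d); return p,d
def ray(name,u,v):
    m=robot.camera_model(name); K=np.array(m['mtx']);E=np.array(m['extrinsics'])
    a=np.array([(u-K[0,2])/K[0,0],(v-K[1,2])/K[1,1]]); x=a.copy()
    for _ in range(20): x=a/(1+m['k1']*(x@x))
    d=E[:3,:3].T@np.array([x[0],-x[1],-1.]); o=-E[:3,:3].T@E[:3,3]
    return o,d
def onz(name,u,v,z):
    o,d=ray(name,u,v); return o+d*(z-o[2])/d[2]
def dep(name,u,v,D):
    o,d=ray(name,u,v); return o+d*D
def proj(name,P):
    m=robot.camera_model(name); K=np.array(m['mtx']);E=np.array(m['extrinsics'])
    c=E[:3,:3]@P+E[:3,3]; x=np.array([c[0]/-c[2],-c[1]/-c[2]]); x=x*(1+m['k1']*(x@x))
    return K[0,0]*x[0]+K[0,2],K[1,1]*x[1]+K[1,2]
E
python3 - <<'E'
from h import *
save('scene','s0');save('top','t0')
for n in('scene','top'):
    m=robot.camera_model(n);E=np.array(m['extrinsics']);print(n,m['mtx'],m['k1'],-E[:3,:3].T@E[:3,3])
print(robot.get_obs())
E
```

```text
pics
scene [[502.76875866   0.         319.6904656 ]
 [  0.         502.76875866 196.64559493]
 [  0.           0.           1.        ]] -0.11726076896701594 [ 1.15072878 -0.83015905  0.87202626]
top [[513.21011095   0.         316.61908077]
 [  0.         513.21011095 203.57684533]
 [  0.           0.           1.        ]] 0.016030650686695687 [ 0.21765479 -0.10503849  1.60473913]
{'time': 0.1, 'q': array([-1.41551349e+00,  5.28392569e-01,  1.43375860e+00, -7.89971319e-06,
        1.18138754e+00, -1.78487761e-01]), 'joint_velocities': array([-0.00133599, -0.00247087, -0.00409108,  0.00096601,  0.001701  ,
        0.00028723]), 'joint_torque': array([-3.18417888e-04, -4.40984809e+01, -1.77150697e+01,  6.35123346e-02,
        5.33927337e-02, -4.04008006e-05]), 'position': array([ 0.20467464, -0.5897758 ,  0.1850626 ]), 'tool_rot': array([ 9.86106221e-01,  1.66113137e-01,  7.63681396e-06, -9.73003799e-04]), 'ft_force': array([-0.05140732,  0.56308347,  0.32887515]), 'moment': array([0.01956203, 0.00748307, 0.02744882]), 'grip_width': 0.08720993336451348}
```

View pics/s0.png

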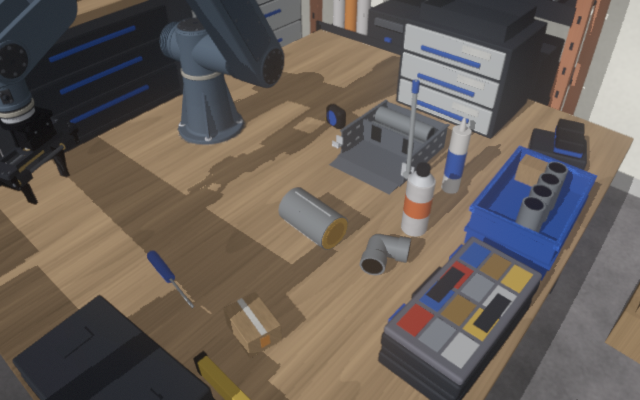

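View pics/t0.png

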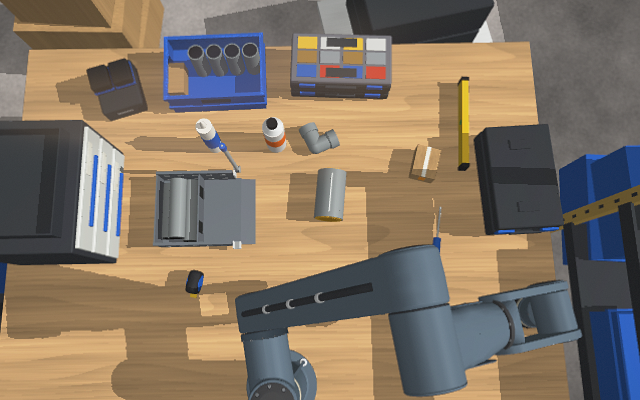

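```bash
python3 - <<'E'
import cv2
a=cv2.imread('pics/t0.png')[110:260,145:345];cv2.imwrite('pics/t0z.png',cv2.resize(a,None,fx=4,fy=4,interpolation=cv2.INTER_CUBIC))
a=cv2.imread('pics/s0.png')[75:275,270:470];cv2.imwrite('pics/s0z.png',cv2.resize(a,(600,600),interpolation=cv2.INTER_CUBIC))
E
```

```text
(no output)
```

View pics/t0z.png

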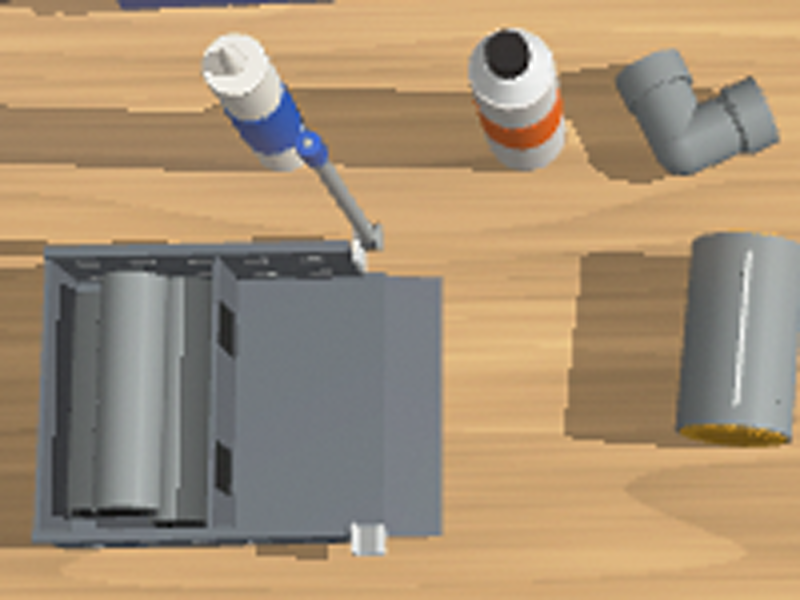

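View pics/s0z.png

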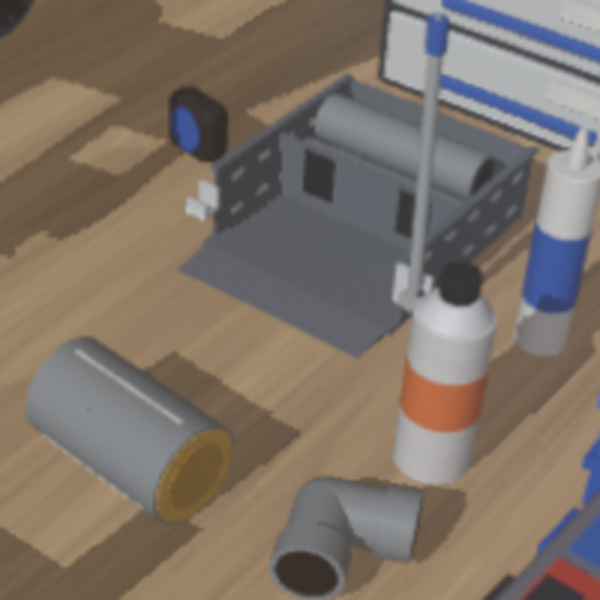

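```bash
python3 - <<'E'
from h import *
T=lambda a,b,z:onz('top',145+a/4-.375,110+b/4-.375,z).round(4)
S=lambda a,b,z:onz('scene',270+a/3-.33,75+b/3-.33,z).round(4)
print('foot',T(441,279,0),T(441,535,0),'scene',S(180,268,0),S(360,356,0))
print('floor edge',T(385,277,.006),T(385,536,.006))
print('back corners',T(44,250,.084),T(36,540,.084), 'sc')
print('wall top stop',T(216,255,.076))
print('grip top ~', T(313,147,.3))
print('grip scene ray/pivot')
# pivot and grip triangulate
def tri(a,b):
    o1,d1=ray('top',145+a[0]/4-.375,110+a[1]/4-.375);o2,d2=ray('scene',270+b[0]/3-.33,75+b[1]/3-.33)
    s=np.linalg.lstsq(np.c_[d1,-d2],o2-o1,rcond=None)[0]
    return ((o1+d1*s[0]+o2+d2*s[1])/2).round(4), np.linalg.norm(o1+d1*s[0]-o2-d2*s[1]).round(4)
print('gripend',tri((311,147),(436,20)))
print('pivot',tri((374,238),(410,295)))
# pipe by depth
D=np.load('pics/t0_d.npy'); m=[]
for v in range(150,235):
    for u in range(305,355):
        if D[v,u]>0:
            P=dep('top',u,v,D[v,u])
            if P[2]>.02: m.append(P)
m=np.array(m);print(len(m),m.min(0),m.max(0))
t=m[m[:,2]>.075];c=t.mean(0);w,V=np.linalg.eigh(np.cov(t[:,:2].T));print(c,V[:,1],m[:,2].max())
ax=V[:,1];s=(m[:,:2]-c[:2])@ax;n=(m[:,:2]-c[:2])@np.array([-ax[1],ax[0]])
print(np.percentile(s,[0,1,99,100]),np.percentile(n,[0,1,99,100]))
# fit circle
A=np.c_[2*n,2*m[:,2],np.ones(len(n))];x=np.linalg.lstsq(A,n**2+m[:,2]**2,rcond=None)[0];print('cyl',x[:2],np.sqrt(x[2]+x[0]**2+x[1]**2))
E
```

```text
foot [0.6305 0.0829 0.    ] [0.4232 0.0819 0.    ] scene [0.4222 0.0843 0.    ] [0.6298 0.0856 0.    ]
floor edge [0.6314 0.1271 0.006 ] [0.4225 0.125  0.006 ]
back corners [0.6374 0.3762 0.084 ] [0.4147 0.3724 0.084 ] sc
wall top stop [0.6332 0.2468 0.076 ]
grip top ~ [0.6452 0.133  0.3   ]
grip scene ray/pivot
gripend (array([0.6386, 0.1306, 0.3197]), np.float64(0.0003))
pivot (array([0.6498, 0.1284, 0.0542]), np.float64(0.0017))Traceback (most recent call last):
  File "<stdin>", line 22, in <module>
  File "h.py", line 14, in dep
    o,d=ray(name,u,v); return o+d*D
        ~~~^^^^^^^^^^
  File "h.py", line 6, in ray
    m=robot.camera_model(name); K=np.array(m['mtx']);E=np.array(m['extrinsics'])
ValueError: time passes only in moves, steps and waits
```

```bash
python3 - <<'E'
import re
s=open('h.py').read()
s=s.replace("def save","CM={}\ndef cm(n):\n    if n not in CM: CM[n]=robot.camera_model(n)\n    return CM[n]\ndef save",1).replace("m=robot.camera_model(name)","m=cm(name)")
s+='''
def cloud(name,D,u0,u1,v0,v1):
    return np.array([dep(name,u,v,D[v,u]) for v in range(v0,v1) for u in range(u0,u1) if D[v,u]>0])
def tri(a,b):
    o1,d1=ray('top',*a);o2,d2=ray('scene',*b)
    s=np.linalg.lstsq(np.c_[d1,-d2],o2-o1,rcond=None)[0]
    return ((o1+d1*s[0]+o2+d2*s[1])/2).round(4), np.linalg.norm(o1+d1*s[0]-o2-d2*s[1]).round(4)
def pipe(D,box):
    m=cloud('top',D,*box); m=m[(m[:,2]>.02)&(m[:,2]<.11)]
    t=m[m[:,2]>m[:,2].max()-.012];c=t.mean(0);w,V=np.linalg.eigh(np.cov(t[:,:2].T));ax=V[:,1]*np.sign(V[0,1])
    nn=np.array([-ax[1],ax[0]])
    s=(m[:,:2]-c[:2])@ax;n=(m[:,:2]-c[:2])@nn
    A=np.c_[2*n,2*m[:,2],np.ones(len(n))];x=np.linalg.lstsq(A,n**2+m[:,2]**2,rcond=None)[0]
    r=np.sqrt(x[2]+x[0]**2+x[1]**2)
    k=m[:,2]>.05
    cc=c[:2]+ax*(s[k].min()+s[k].max())/2+nn*x[0]
    print('pipe c',cc.round(4),'z',x[1].round(4),'r',r.round(4),'len',(s[k].max()-s[k].min()).round(4),'yaw',np.arctan2(ax[1],ax[0]).round(4),'ends',(c[:2]+ax*s[k].min()).round(4),(c[:2]+ax*s[k].max()).round(4))
    return cc,ax
'''
open('h.py','w').write(s)
E
python3 - <<'E'
from h import *
D=np.load('pics/t0_d.npy');pipe(D,(308,352,155,230))
def mid(name,box,z0,z1):
    m=cloud('top',D,*box);m=m[(m[:,2]>z0)&(m[:,2]<z1)];print(name,len(m),m.min(0).round(3),m.max(0).round(3),np.median(m,0).round(3))
mid('can',(255,292,112,157),.1,.25);mid('cart',(190,232,115,157),.06,.25);mid('bend',(295,345,118,158),.01,.08)
mid('tape',(183,206,266,300),.03,.09)
mid('stopwall',(196,204,180,240),.07,.08)
mid('floor',(210,235,190,235),-.01,.03)
mid('ramp',(243,253,185,240),-.01,.03)
E
```

```text
pipe c [ 0.5647 -0.1554] z 0.0532 r 0.0376 len 0.1547 yaw -0.0805 ends [ 0.4875 -0.15  ] [ 0.6417 -0.1625]
can 468 [ 0.718 -0.018  0.1  ] [0.782 0.046 0.201] [0.738 0.011 0.159]
cart 467 [0.638 0.127 0.06 ] [0.769 0.236 0.249] [0.733 0.204 0.176]
bend 766 [ 0.706 -0.193  0.01 ] [ 0.805 -0.054  0.065] [ 0.747 -0.117  0.05 ]
tape 312 [0.272 0.237 0.031] [0.34  0.28  0.073] [0.306 0.256 0.061]
stopwall 95 [0.43  0.242 0.07 ] [0.613 0.249 0.08 ] [0.513 0.246 0.074]
floor 1123 [ 0.453  0.146 -0.006] [0.598 0.227 0.018] [0.525 0.186 0.005]
ramp 549 [ 0.436  0.09  -0.009] [0.613 0.121 0.014] [0.523 0.105 0.002]
```

```bash
cat >> h.py <<'E'
def go(x,y,z,yaw=None):
    "tool-axis shift (cm) and spin to reach TCP x,y,z with tool x at world angle yaw"
    from scipy.spatial.transform import Rotation as R
    o=robot.get_obs();M=R.from_quat(o['tool_rot']).as_matrix();p=o['position']
    a=np.arctan2(M[1,0],M[0,0]); print('t',round(o['time'],2),'p',p.round(4),'yawx',a.round(4),'F',o['ft_force'].round(1),'w',round(o['grip_width'],3))
    print('shift cm',(M.T@(np.array([x,y,z])-p)*100).round(2),'spin',None if yaw is None else round(a-yaw,3))
E
python3 - <<'E'
from h import *
go(.68,-.158,.16,.006)
E
```

```text
t 0.1 p [ 0.2047 -0.5898  0.1851] yawx 0.3338 F [-0.1  0.6  0.3] w 0.087
shift cm [ 59.05 -25.22   2.57] spin 0.328
```

Emit:
{"fn": "arm_command", "kwargs": {
  "targets": [
    [59,-25.2,2.5,0.328,4],
    [59,-25.2,2.5,0.328,4],
    [59,-25.2,2.5,0.328,4],
    [59,-25.2,2.5,0.328,4],
    [59,-25.2,2.5,0.328,4]
  ]
}}

```text
time: 0.72
position: [0.4368, -0.3791, 0.1734]
tool_rot: [1.0, 0.003, -0.0, -0.0]
ft_force: [0.5, -1.1, -0.1]
grip_width: 0.0451
```

```bash
python3 -c "
from h import *
go(.68,-.158,.16,.006)"
```

```text
t 0.72 p [ 0.4368 -0.3791  0.1734] yawx 0.0055 F [ 0.5 -1.1 -0.1] w 0.045
shift cm [ 24.44 -21.97   1.34] spin -0.001
```

Emit:
{"fn": "arm_command", "kwargs": {
  "targets": [
    [24.2,-21.8,1.3,0,4],
    [24.2,-21.8,1.3,0,4],
    [24.2,-21.8,1.3,0,4],
    [24.2,-21.8,1.3,0,4],
    [24.2,-21.8,1.3,0,4]
  ]
}}

```text
time: 1.35
position: [0.6675, -0.1687, 0.1607]
tool_rot: [1.0, 0.003, -0.0, -0.0]
ft_force: [0.8, -0.2, -0.3]
grip_width: 0.0396
```

Emit:
{"fn": "arm_command", "kwargs": {
  "targets": [
    [0,0,0,0,4],
    [0,0,0,0,4]
  ]
}}

```text
time: 1.6
position: [0.6657, -0.1701, 0.1605]
tool_rot: [1.0, 0.003, -0.001, -0.0]
ft_force: [-0.8, 0.3, -0.1]
grip_width: 0.04
```

```bash
python3 -c "
from h import *
go(.68,-.158,.035,.006)
save('scene','s1');save('top','t1')"
```

```text
t 1.6 p [ 0.6657 -0.1701  0.1605] yawx 0.0068 F [-0.8  0.3 -0.1] w 0.04
shift cm [ 1.46 -1.19 12.55] spin 0.001
```

View pics/s1.png

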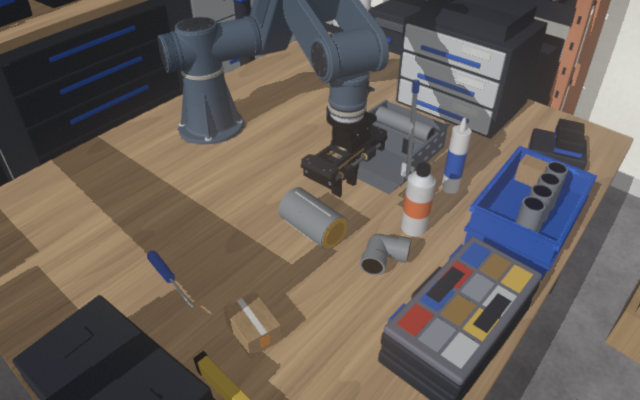

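```bash
python3 -c "
from h import *
print(proj('scene',np.array([.6657,-.1701,.1605])),proj('top',np.array([.6657,-.1701,.1605])), proj('scene',np.array([.64,-.16,.045])))
"
```

```text
(np.float64(343.9306364864474), np.float64(201.8371334676523)) (np.float64(334.9032107555263), np.float64(152.57626620232176)) (np.float64(336.4115654202087), np.float64(232.23942910119473))
```

View pics/t1.png

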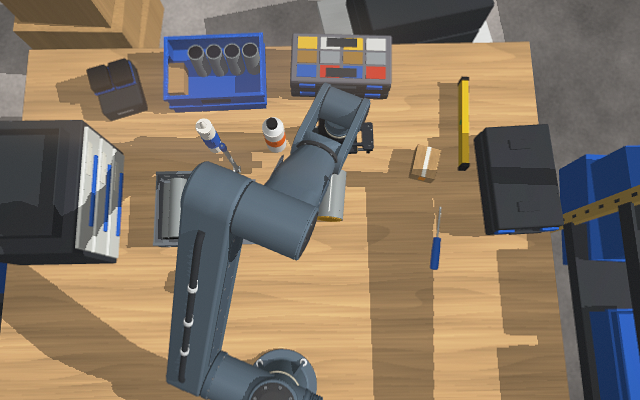

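Emit:
{"fn": "arm_command", "kwargs": {
  "targets": [
    [1.4,-1.2,0,0,4],
    [1.4,-1.2,6,0,4],
    [1.4,-1.2,12.5,0,4],
    [1.4,-1.2,12.5,0,4]
  ]
}}

```text
time: 2.2
position: [0.6755, -0.1565, 0.0302]
tool_rot: [1.0, 0.002, -0.006, -0.003]
ft_force: [0.1, -0.1, 0.2]
grip_width: 0.0402
```

```bash
python3 -c "
from h import *
go(.652,-.158,.035,.006)"
```

```text
t 2.2 p [ 0.6755 -0.1565  0.0302] yawx 0.0049 F [ 0.1 -0.1  0.2] w 0.04
shift cm [-2.35  0.14 -0.45] spin -0.001
```

Emit:
{"fn": "arm_command", "kwargs": {
  "targets": [
    [-1,0.1,-0.5,0,4],
    [-2,0.1,-0.5,0,4],
    [-2.7,0.1,-0.5,0,4],
    [-3.4,0.1,-0.5,0,4],
    [-4.1,0.1,-0.5,0,4]
  ]
}}

```text
time: 2.82
position: [0.6405, -0.16, 0.0427]
tool_rot: [1.0, 0.003, 0.002, 0.001]
ft_force: [2.0, 0.0, 1.0]
grip_width: 0.0407
```

```bash
python3 -c "
from h import *
go(.6115,-.158,.035,.006);save('scene','s2')"
```

```text
t 2.83 p [ 0.6405 -0.16    0.0427] yawx 0.0055 F [2. 0. 1.] w 0.041
shift cm [-2.9  -0.21  0.76] spin -0.0
```

View pics/s2.png

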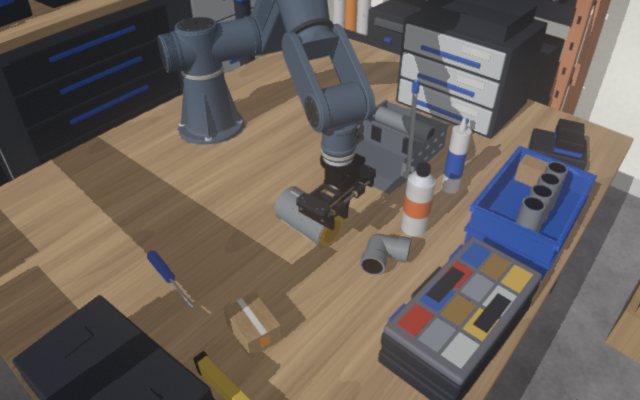

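Emit:
{"fn": "arm_command", "kwargs": {
  "targets": [
    [-0.7,-0.2,0.1,0,4],
    [-1.4,-0.2,0.2,0,4],
    [-2,-0.2,0.2,0,4],
    [-2.5,-0.2,0.2,0,4],
    [-2.5,-0.2,0.2,0,4]
  ]
}}

```text
time: 3.5
position: [0.6128, -0.1575, 0.0389]
tool_rot: [1.0, 0.003, -0.001, -0.0]
ft_force: [-0.3, 0.5, 0.7]
grip_width: 0.04
```

```bash
python3 -c "
from h import *
go(.612,-.158,.035,.006);save('scene','s3')"
```

```text
t 3.5 p [ 0.6128 -0.1575  0.0389] yawx 0.006 F [-0.3  0.5  0.7] w 0.04
shift cm [-0.08  0.05  0.39] spin 0.0
```

View pics/s3.png

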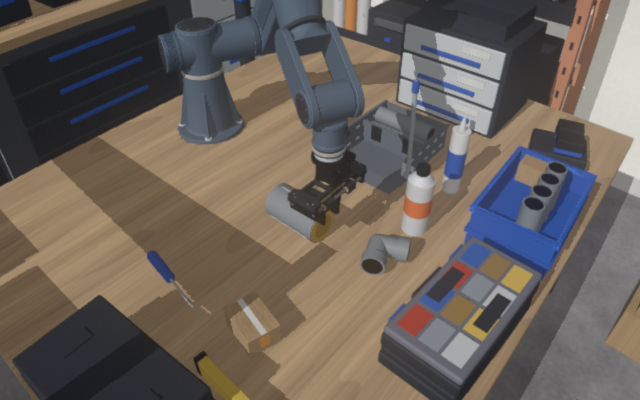

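Emit:
{"fn": "arm_command", "kwargs": {
  "targets": [
    [3,0,0,0,4],
    [3,0,-6,0,6],
    [3,0,-12,0,8.7],
    [0,3,-13,-0.18,8.7],
    [-5,7,-13,-0.36,8.7]
  ]
}}

```text
time: 4.18
position: [0.5665, -0.2277, 0.1706]
tool_rot: [0.982, 0.186, 0.001, 0.001]
ft_force: [-0.8, -1.9, -1.0]
grip_width: 0.0721
```

```bash
python3 -c "
from h import *
go(.52,-.26,.16,.006+np.pi/2);save('scene','s4')"
```

```text
t 4.17 p [ 0.5665 -0.2277  0.1706] yawx 0.3752 F [-0.8 -1.9 -1. ] w 0.072
shift cm [-5.51  1.3   1.06] spin -1.202
```

View pics/s4.png

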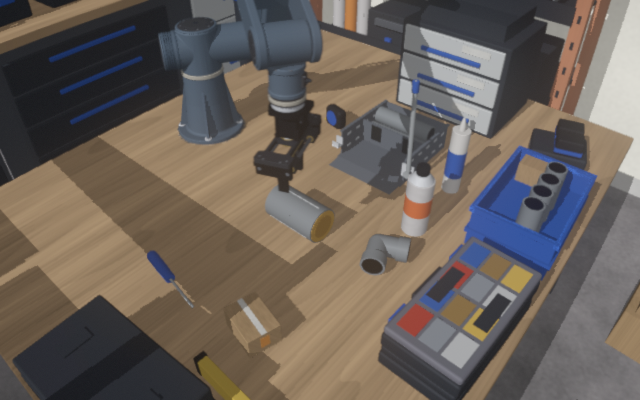

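Pipe is free and undisturbed; its yellow end is at about (320,228). Now I turn to the roll orientation behind the pipe.

Emit:
{"fn": "arm_command", "kwargs": {
  "targets": [
    [-5.5,1.3,0.5,-0.18,8.7],
    [-5.5,1.3,0.5,-0.36,8.7],
    [-5.5,1.3,0.5,-0.54,8.7],
    [-5.5,1.3,0.5,-0.72,8.7],
    [-5.5,1.3,0.5,-0.9,8.7]
  ]
}}

```text
time: 4.85
position: [0.5181, -0.2584, 0.1635]
tool_rot: [0.805, 0.594, -0.001, -0.001]
ft_force: [-0.2, -0.4, -0.2]
grip_width: 0.0871
```

```bash
python3 -c "
from h import *
go(.52,-.26,.14,.006+np.pi/2);save('top','t5');D=np.load('pics/t5_d.npy');pipe(D,(308,352,155,240))"
```

```text
t 4.85 p [ 0.5181 -0.2584  0.1635] yawx 1.2709 F [-0.2 -0.4 -0.2] w 0.087
shift cm [-0.1   0.24  2.35] spin -0.306
pipe c [ 0.5745 -0.1341] z 0.0735 r 0.0156 len 0.0884 yaw -0.5169 ends [ 0.5317 -0.1199] [ 0.6086 -0.1636]
```

View pics/t5.png

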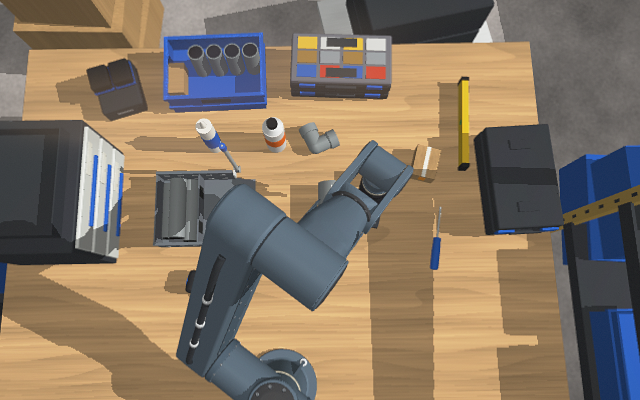

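```bash
cat >> h.py <<'E'
def plug(pic,u0,u1,v0,v1,z=.045):
    hsv=cv2.cvtColor(pic[v0:v1,u0:u1],cv2.COLOR_BGR2HSV)
    m=cv2.inRange(hsv,(10,110,60),(32,255,255))
    cs,_=cv2.findContours(m,0,1);c=max(cs,key=cv2.contourArea);e=cv2.fitEllipse(c)
    u,v=e[0][0]+u0,e[0][1]+v0
    print('plug px',round(u,1),round(v,1),'axes',np.round(e[1],1),'ang',round(e[2],1),'area',cv2.contourArea(c),'P',onz('scene',u,v,z).round(4))
E
python3 - <<'E'
from h import *
plug(cv2.imread('pics/s0.png'),310,355,210,255)
plug(cv2.imread('pics/s4.png'),300,345,200,250)
import cv2
a=cv2.imread('pics/s4.png')[170:250,250:350];cv2.imwrite('pics/s4z.png',cv2.resize(a,(800,600)[:2] if 0 else (700,560),interpolation=cv2.INTER_CUBIC))
E
```

```text
plug px 334.4 233.1 axes [17.1 34.6] ang 34.8 area 463.0 P [ 0.6381 -0.1653  0.045 ]
plug px 322.1 226.0 axes [16.2 34. ] ang 30.5 area 430.0 P [ 0.6006 -0.1652  0.045 ]
```

View pics/s4z.png

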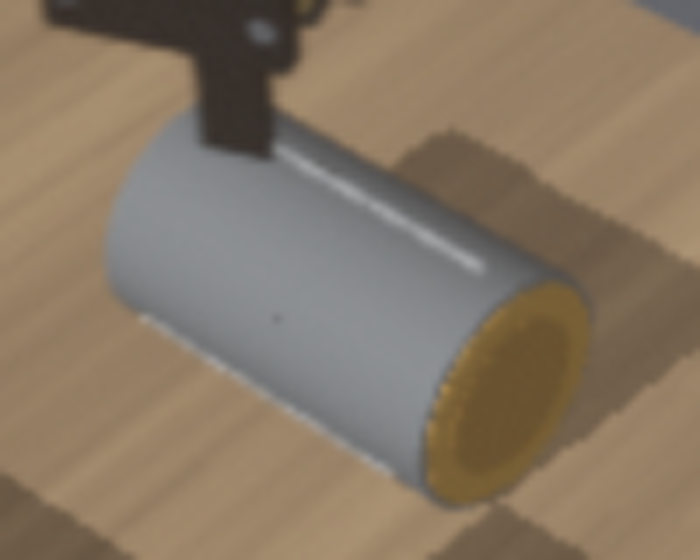

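Emit:
{"fn": "arm_command", "kwargs": {
  "targets": [
    [-0.1,0.2,0,-0.16,8.7],
    [-0.1,0.2,0,-0.306,8.7],
    [-0.1,0.2,6,-0.306,8.7],
    [-0.1,0.2,12.6,-0.306,8.7],
    [-0.1,0.2,12.6,-0.306,8.7]
  ]
}}

```text
time: 5.52
position: [0.5163, -0.2571, 0.0331]
tool_rot: [0.707, 0.707, -0.001, -0.007]
ft_force: [-0.3, 0.0, 0.3]
grip_width: 0.0868
```

```bash
python3 -c "
from h import *
go(.52,-.215,.037,.006+np.pi/2);save('scene','s5')"
```

```text
t 5.53 p [ 0.5163 -0.2571  0.0331] yawx 1.5696 F [-0.3  0.   0.3] w 0.087
shift cm [ 4.21  0.36 -0.36] spin -0.007
```

View pics/s5.png

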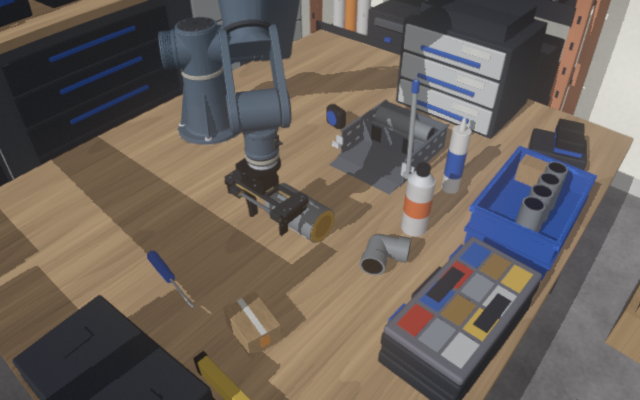

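Emit:
{"fn": "arm_command", "kwargs": {
  "targets": [
    [1,0.1,-0.4,-0.005,8.7],
    [2,0.1,-0.4,-0.005,8.7],
    [3,0.1,-0.4,-0.005,8.7],
    [3.7,0.1,-0.4,-0.005,8.7],
    [4.4,0.1,-0.4,-0.005,8.7]
  ]
}}

```text
time: 6.2
position: [0.522, -0.2158, 0.0428]
tool_rot: [0.705, 0.709, 0.0, 0.0]
ft_force: [-0.6, -0.5, 0.7]
grip_width: 0.0872
```

Emit:
{"fn": "arm_command", "kwargs": {
  "targets": [
    [0.7,0,0,0,8.7],
    [1.4,0,0,0,8.7],
    [2.1,0,0,0,8.7],
    [2.8,0,0,0,8.7],
    [3.5,0,0,0,8.7]
  ]
}}

```text
time: 6.82
position: [0.523, -0.1847, 0.0456]
tool_rot: [0.705, 0.71, -0.001, 0.004]
ft_force: [-9.2, -7.1, 27.2]
grip_width: 0.0871
```

```bash
python3 -c "
from h import *
go(.52,-.215,.037,.006+np.pi/2);p,d=save('scene','s6');plug(p[:,:,::-1].copy(),300,380,180,250)"
```

```text
t 6.83 p [ 0.523  -0.1847  0.0456] yawx 1.5776 F [-9.2 -7.1 27.2] w 0.087
shift cm [-3.02 -0.32  0.88] spin 0.001
plug px 324.8 223.7 axes [16.1 33.7] ang 30.3 area 423.5 P [ 0.6008 -0.1551  0.045 ]
```

View pics/s6.png

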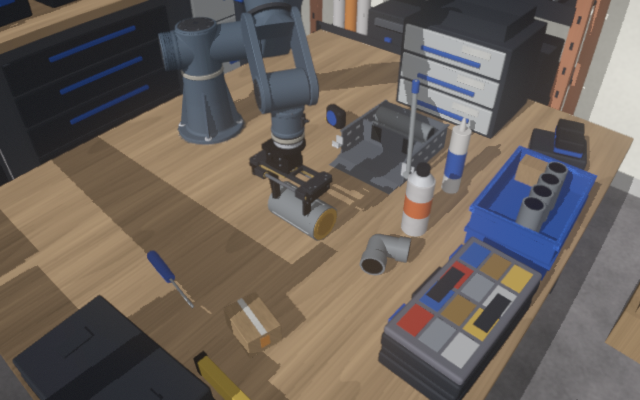

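```bash
python3 - <<'E'
import cv2
a=cv2.imread('pics/s6.png')[140:250,240:350];cv2.imwrite('pics/s6z.png',cv2.resize(a,(600,600),interpolation=cv2.INTER_CUBIC))
E
```

```text
(no output)
```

View pics/s6z.png

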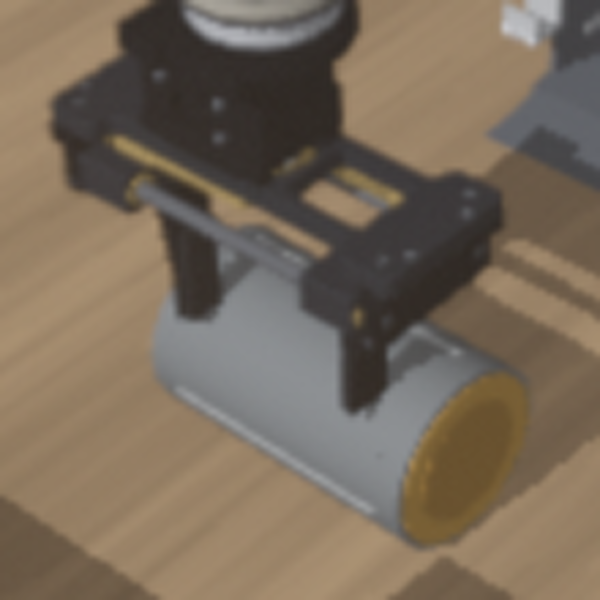

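```bash
python3 - <<'E'
from h import *
D=np.load('pics/s6_d.npy')
for nm,(u,v) in dict(rf_tip=(240+365/5.45,140+395/5.45),rf_mid=(240+365/5.45,140+365/5.45),lf_tip=(240+197/5.45,140+308/5.45),lf_mid=(240+195/5.45,140+260/5.45),plug=(240+465/5.45,140+455/5.45),block=(240+330/5.45,140+290/5.45),below=(240+365/5.45,140+440/5.45)).items():
    print(nm,round(u),round(v),dep('scene',u,v,D[round(v),round(u)]).round(4))
C=cloud('scene',D,285,325,190,236)
m=C[(C[:,2]<.095)&(C[:,2]>.005)&(C[:,0]<.6)&(C[:,0]>.47)]
# slice of back profile
for x in (.49,.53,.59):
    s=m[abs(m[:,0]-x)<.012]; 
    if len(s)>20:
        A=np.c_[2*s[:,1:],np.ones(len(s))];k=np.linalg.lstsq(A,(s[:,1:]**2).sum(1),rcond=None)[0];print(x,len(s),k[:2].round(4),np.sqrt(k[2]+k[0]**2+k[1]**2).round(4),s.min(0).round(3),s.max(0).round(3))
E
```

```text
rf_tip 307 212 [ 0.5722 -0.186   0.0863]
rf_mid 307 207 [ 0.572  -0.1853  0.1028]
lf_tip 276 197 [ 0.4755 -0.1885  0.0839]
lf_mid 276 188 [ 0.4753 -0.1874  0.1107]
plug 325 223 [ 0.604  -0.1572  0.0494]
block 301 193 [ 0.5881 -0.2229  0.1771]
below 307 221 [ 0.5789 -0.1941  0.0698]
0.49 65 [-0.1368 -0.0045] 0.0967 [ 0.479 -0.185  0.005] [ 0.502 -0.039  0.092]
0.53 216 [-0.1557  0.0467] 0.0427 [ 0.518 -0.2    0.005] [ 0.542 -0.163  0.092]
0.59 301 [-0.1614  0.0528] 0.036 [ 0.578 -0.202  0.025] [ 0.6   -0.135  0.093]
```

```bash
python3 - <<'E'
from h import *
for n,p in (('s1',(.6657,-.1701,.1605)),('s4',(.5665,-.2277,.1706)),('s5',(.5163,-.2571,.0331)),('s0',(.2047,-.5898,.1851))):
    D=np.load(f'pics/{n}_d.npy');I=cv2.imread(f'pics/{n}.png')
    u,v=proj('scene',np.array(p));u0,u1,v0,v1=int(u)-45,int(u)+45,int(v)-45,int(v)+25
    u0=max(u0,0)
    out=[]
    for b in range(v0,v1):
        for a in range(u0,u1):
            if D[b,a]>0 and I[b,a].max()<75:
                P=dep('scene',a,b,D[b,a])
                if np.hypot(P[0]-p[0],P[1]-p[1])<.075 and abs(P[2]-p[2])<.08 and P[2]>.02: out.append(P)
    out=np.array(out)
    zz=np.sort(out[:,2]); lo=out[out[:,2]<zz[0]+.012]
    print(n,'tcp',p,'lowest z',zz[:6].round(4),'low pts mean',lo.mean(0).round(4),lo.min(0).round(3),lo.max(0).round(3))
    cv2.imwrite(f'pics/{n}_f.png',cv2.resize(I[v0:v1,u0:u1],None,fx=6,fy=6,interpolation=cv2.INTER_CUBIC))
E
```

```text
s1 tcp (0.6657, -0.1701, 0.1605) lowest z [0.1971 0.1988 0.1991 0.1993 0.1998 0.2   ] low pts mean [ 0.6666 -0.1726  0.2047] [ 0.654 -0.202  0.197] [ 0.676 -0.143  0.209]
s4 tcp (0.5665, -0.2277, 0.1706) lowest z [0.2079 0.2091 0.2094 0.2095 0.2102 0.2103] low pts mean [ 0.5741 -0.2406  0.2145] [ 0.554 -0.274  0.208] [ 0.592 -0.181  0.22 ]
s5 tcp (0.5163, -0.2571, 0.0331) lowest z [0.0707 0.0727 0.0728 0.0729 0.0733 0.0735] low pts mean [ 0.5204 -0.261   0.0775] [ 0.466 -0.271  0.071] [ 0.569 -0.246  0.083]
s0 tcp (0.2047, -0.5898, 0.1851) lowest z [0.2222 0.2227 0.2232 0.2233 0.2235 0.2239] low pts mean [ 0.2088 -0.5887  0.2289] [ 0.184 -0.643  0.222] [ 0.232 -0.538  0.234]
```

View pics/s5_f.png

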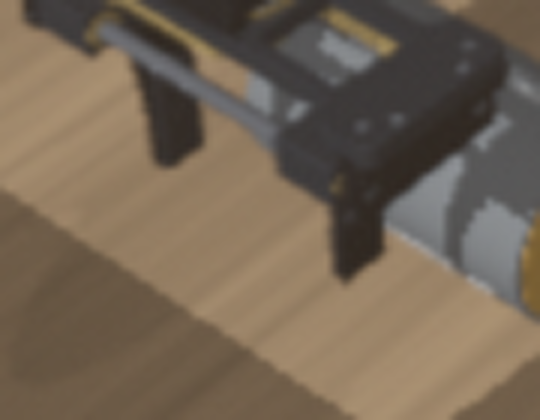

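```bash
python3 - <<'E'
from h import *
D=np.load('pics/s5_d.npy')
u,v=proj('scene',np.array((.5163,-.2571,.0331)));u0,v0=int(u)-45,int(v)-45
print(u0,v0)
for a,b in ((345,275),(355,255),(358,230),(358,205),(345,195),(300,165),(290,150),(370,200),(170,150),(170,100),(160,60),(60,40)):
    x,y=u0+a/6-.4,v0+b/6-.4; print((a,b),dep('scene',x,y,D[round(y),round(x)]).round(4))
E
```

```text
224 189
(345, 275) [ 0.5687 -0.2708  0.0768]
(355, 255) [ 0.5643 -0.2605  0.0768]
(358, 230) [ 0.569  -0.2626  0.0942]
(358, 205) [ 0.603  -0.2951  0.1512]
(345, 195) [ 0.5992 -0.2973  0.1553]
(300, 165) [ 0.5771 -0.2967  0.156 ]
(290, 150) [ 0.5733 -0.2974  0.1613]
(370, 200) [ 0.6024 -0.2884  0.1484]
(170, 150) [ 0.4716 -0.2668  0.0805]
(170, 100) [ 0.4712 -0.2636  0.104 ]
(160, 60) [ 0.5019 -0.2916  0.1598]
(60, 40) [ 0.4537 -0.2983  0.1475]
```

Emit:
{"fn": "arm_command", "kwargs": {
  "targets": [
    [-0.4,0,-0.4,0,8.7],
    [-1,0,-1,0,8.7],
    [-3,0,-1.5,0,8.7],
    [-6,0,-1.5,0,8.7],
    [-7,0,-1.5,0,8.7]
  ]
}}

```text
time: 7.5
position: [0.5225, -0.2541, 0.0573]
tool_rot: [0.706, 0.708, 0.0, 0.001]
ft_force: [-0.3, 0.9, 0.2]
grip_width: 0.087
```

```bash
python3 -c "
from h import *
go(.52,-.255,.033-.037,.006+np.pi/2);p,d=save('scene','s7');plug(p[:,:,::-1].copy(),300,380,180,250)"
```

```text
t 7.5 p [ 0.5225 -0.2541  0.0573] yawx 1.5746 F [-0.3  0.9  0.2] w 0.087
shift cm [-0.08 -0.25  6.13] spin -0.002
plug px 324.9 223.7 axes [16.  33.8] ang 30.5 area 422.5 P [ 0.6007 -0.1548  0.045 ]
```

View pics/s7.png

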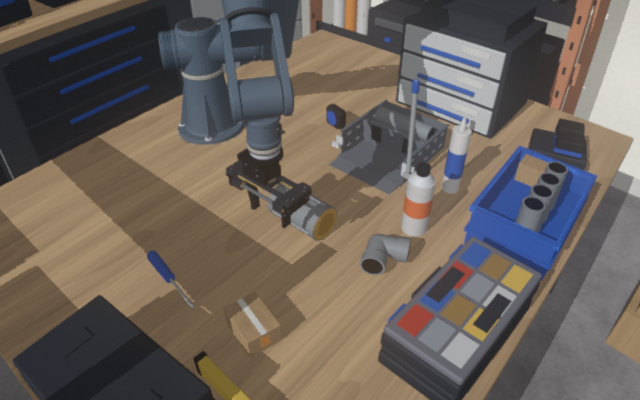

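Emit:
{"fn": "arm_command", "kwargs": {
  "targets": [
    [0,-0.2,2,0,8.7],
    [0,-0.2,4,0,8.7],
    [0,-0.2,5,0,8.7],
    [0,-0.2,5.8,0,8.7],
    [0,-0.2,5.8,0,8.7]
  ]
}}

```text
time: 8.18
position: [0.5199, -0.2511, -0.001]
tool_rot: [0.705, 0.709, -0.0, -0.0]
ft_force: [0.3, -0.1, 0.0]
grip_width: 0.0866
```

```bash
python3 -c "
from h import *
go(.52,-.205,.033-.037,.006+np.pi/2);p,d=save('scene','s8');plug(p[:,:,::-1].copy(),300,380,180,250)
a=p[140:260,230:350,::-1];cv2.imwrite('pics/s8z.png',cv2.resize(a,(600,600),interpolation=cv2.INTER_CUBIC))"
```

```text
t 8.18 p [ 0.5199 -0.2511 -0.001 ] yawx 1.5769 F [ 0.3 -0.1  0. ] w 0.087
shift cm [4.61 0.04 0.3 ] spin 0.0
plug px 324.8 223.7 axes [16.1 33.8] ang 30.6 area 424.5 P [ 0.6007 -0.155   0.045 ]
```

View pics/s8z.png

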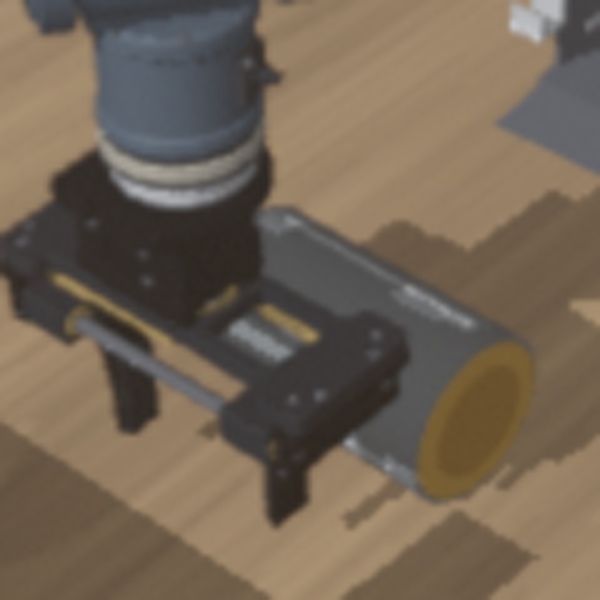

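Emit:
{"fn": "arm_command", "kwargs": {
  "targets": [
    [1.2,0,0,0,8.7],
    [2.4,0,0,0,8.7],
    [3.5,0,0,0,8.7],
    [4.2,0,0,0,8.7],
    [4.9,0,0,0,8.7]
  ]
}}

```text
time: 8.85
position: [0.52, -0.2019, -0.0005]
tool_rot: [0.705, 0.709, 0.0, 0.0]
ft_force: [1.0, -0.0, -0.3]
grip_width: 0.0871
```

Emit:
{"fn": "arm_command", "kwargs": {
  "targets": [
    [0.7,0,0,0,8.7],
    [1.4,0,0,0,8.7],
    [2.1,0,0,0,8.7],
    [2.8,0,0,0,8.7],
    [3.5,0,0,0,8.7]
  ]
}}

```text
time: 9.48
position: [0.5196, -0.167, -0.0006]
tool_rot: [0.705, 0.709, 0.0, 0.0]
ft_force: [-0.0, -0.2, 1.0]
grip_width: 0.0868
```

```bash
python3 -c "
from h import *
go(.52,.1465,.033-.037,.006+np.pi/2);p,d=save('scene','s9');plug(p[:,:,::-1].copy(),300,400,170,250)"
```

```text
t 9.47 p [ 0.5196 -0.167  -0.0006] yawx 1.5768 F [-0.  -0.2  1. ] w 0.087
shift cm [31.35  0.23  0.33] spin 0.0
plug px 336.4 214.5 axes [15.4 33.1] ang 29.7 area 398.0 P [ 0.6018 -0.1119  0.045 ]
```

View pics/s9.png

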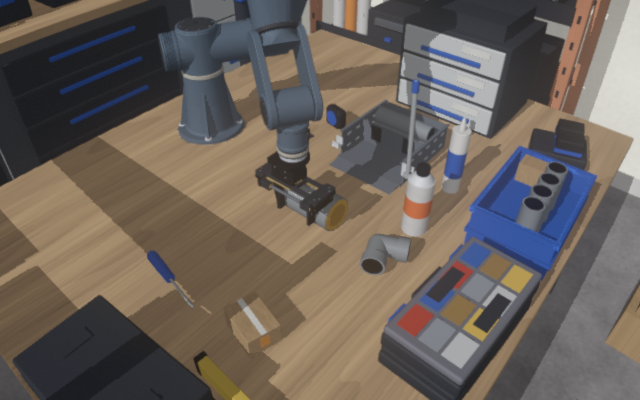

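Emit:
{"fn": "arm_command", "kwargs": {
  "targets": [
    [0.7,0,0,0,8.7],
    [1.4,0,0,0,8.7],
    [2.1,0,0,0,8.7],
    [2.8,0,0,0,8.7],
    [3.5,0,0,0,8.7]
  ]
}}

```text
time: 10.15
position: [0.5193, -0.1319, -0.0007]
tool_rot: [0.705, 0.709, -0.0, -0.0]
ft_force: [-0.5, -0.1, 0.3]
grip_width: 0.0869
```

Emit:
{"fn": "arm_command", "kwargs": {
  "targets": [
    [0.7,0,0,0,8.7],
    [1.4,0,0,0,8.7],
    [2.1,0,0,0,8.7],
    [2.8,0,0,0,8.7],
    [3.5,0,0,0,8.7]
  ]
}}

```text
time: 10.78
position: [0.5191, -0.0969, -0.0007]
tool_rot: [0.705, 0.709, 0.0, -0.0]
ft_force: [-0.1, 0.1, -0.1]
grip_width: 0.0869
```

Emit:
{"fn": "arm_command", "kwargs": {
  "targets": [
    [0.7,0,0,0,8.7],
    [1.4,0,0,0,8.7],
    [2.1,0,0,0,8.7],
    [2.8,0,0,0,8.7],
    [3.5,0,0,0,8.7]
  ]
}}

```text
time: 11.4
position: [0.5189, -0.062, -0.0007]
tool_rot: [0.705, 0.709, 0.0, 0.0]
ft_force: [0.0, -0.0, 0.6]
grip_width: 0.0867
```

Emit:
{"fn": "arm_command", "kwargs": {
  "targets": [
    [0.7,0,0,0,8.7],
    [1.4,0,0,0,8.7],
    [2.1,0,0,0,8.7],
    [2.8,0,0,0,8.7],
    [3.5,0,0,0,8.7]
  ]
}}

```text
time: 12.02
position: [0.5187, -0.0269, -0.0007]
tool_rot: [0.705, 0.709, 0.0, -0.0]
ft_force: [0.7, -0.2, 0.0]
grip_width: 0.0868
```

```bash
python3 -c "
from h import *
go(.52,.1465,.033-.037,.006+np.pi/2);p,d=save('scene','s10');plug(p[:,:,::-1].copy(),300,420,140,230)"
```

```text
t 12.03 p [ 0.5187 -0.0269 -0.0007] yawx 1.5768 F [ 0.7 -0.2  0. ] w 0.087
shift cm [17.34  0.23  0.33] spin -0.0
plug px 370.7 186.9 axes [13.3 30.8] ang 26.2 area 318.5 P [0.6043 0.0282 0.045 ]
```

View pics/s10.png

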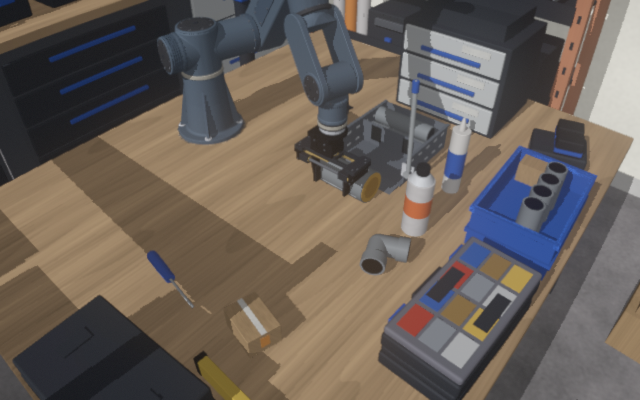

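Emit:
{"fn": "arm_command", "kwargs": {
  "targets": [
    [0.7,0,0,0,8.7],
    [1.4,0,0,0,8.7],
    [2.1,0,0,0,8.7],
    [2.8,0,0,0,8.7],
    [3.5,0,0,0,8.7]
  ]
}}

```text
time: 12.7
position: [0.5185, 0.0081, -0.0007]
tool_rot: [0.705, 0.709, -0.0, -0.0]
ft_force: [-0.5, -0.6, -0.4]
grip_width: 0.0873
```

Emit:
{"fn": "arm_command", "kwargs": {
  "targets": [
    [0.6,0,0,0,8.7],
    [1.2,0,0,0,8.7],
    [1.8,0,0,0,8.7],
    [2.4,0,0,0,8.7],
    [3,0,0,0,8.7]
  ]
}}

```text
time: 13.32
position: [0.5185, 0.0378, -0.0006]
tool_rot: [0.705, 0.709, 0.0, 0.0]
ft_force: [0.5, -1.1, 0.8]
grip_width: 0.0867
```

Emit:
{"fn": "arm_command", "kwargs": {
  "targets": [
    [0.6,0,0,0,8.7],
    [1.2,0,0,0,8.7],
    [1.8,0,0,0,8.7],
    [2.4,0,0,0,8.7],
    [3,0,0,0,8.7]
  ]
}}

```text
time: 13.95
position: [0.518, 0.0681, -0.0007]
tool_rot: [0.705, 0.709, -0.0, -0.0]
ft_force: [0.1, -0.1, 0.2]
grip_width: 0.0871
```

```bash
python3 -c "
from h import *
go(.52,.1465,.033-.037,.006+np.pi/2);p,d=save('scene','s11');plug(p[:,:,::-1].copy(),350,440,100,210,.051)"
```

```text
t 13.95 p [ 0.518   0.0681 -0.0007] yawx 1.5768 F [ 0.1 -0.1  0.2] w 0.087
shift cm [7.84 0.24 0.33] spin 0.0
plug px 391.6 168.5 axes [11.7 29.5] ang 26.6 area 270.0 P [0.6059 0.1227 0.051 ]
```

View pics/s11.png

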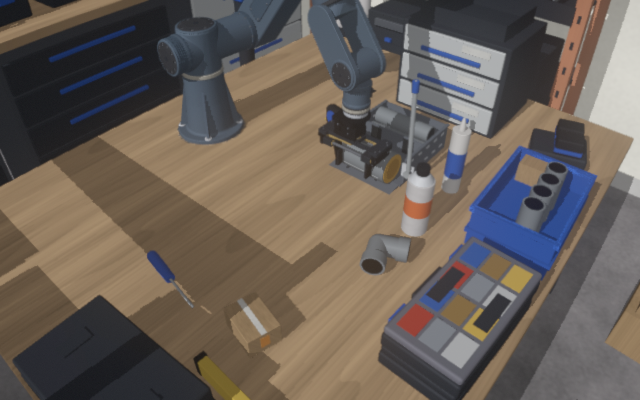

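Emit:
{"fn": "arm_command", "kwargs": {
  "targets": [
    [0.6,0,0,0,8.7],
    [1.2,0,0,0,8.7],
    [1.8,0,0,0,8.7],
    [2.4,0,0,0,8.7],
    [3,0,0,0,8.7]
  ]
}}

```text
time: 14.62
position: [0.518, 0.098, -0.0007]
tool_rot: [0.705, 0.709, 0.0, 0.0]
ft_force: [-0.7, 0.6, 1.0]
grip_width: 0.0869
```

Emit:
{"fn": "arm_command", "kwargs": {
  "targets": [
    [0.6,0,0,0,8.7],
    [1.2,0,0,0,8.7],
    [1.8,0,0,0,8.7],
    [2.3,0,0,0,8.7],
    [2.8,0,0,0,8.7]
  ]
}}

```text
time: 15.25
position: [0.5178, 0.1259, -0.0007]
tool_rot: [0.705, 0.709, -0.0, -0.0]
ft_force: [0.2, -0.3, -0.1]
grip_width: 0.0873
```

Emit:
{"fn": "arm_command", "kwargs": {
  "targets": [
    [0.5,0,0,0,8.7],
    [1,0,0,0,8.7],
    [1.4,0,0,0,8.7],
    [1.7,0,0,0,8.7]
  ]
}}

```text
time: 15.75
position: [0.5179, 0.1427, -0.0006]
tool_rot: [0.705, 0.709, 0.0, 0.0]
ft_force: [1.2, -1.0, 0.6]
grip_width: 0.087
```

```bash
python3 -c "
from h import *
go(.52,.1465,.033-.037,.006+np.pi/2);p,d=save('scene','s12');plug(p[:,:,::-1].copy(),370,460,100,180,.051)
a=p[70:220,290:490,::-1];cv2.imwrite('pics/s12z.png',cv2.resize(a,(800,600),interpolation=cv2.INTER_CUBIC))"
```

```text
t 15.75 p [ 0.5179  0.1427 -0.0006] yawx 1.5769 F [ 1.2 -1.   0.6] w 0.087
shift cm [0.38 0.21 0.34] spin 0.0
plug px 402.6 157.0 axes [ 3.2 17.5] ang 19.0 area 35.0 P [0.6001 0.1868 0.051 ]
```

View pics/s12z.png

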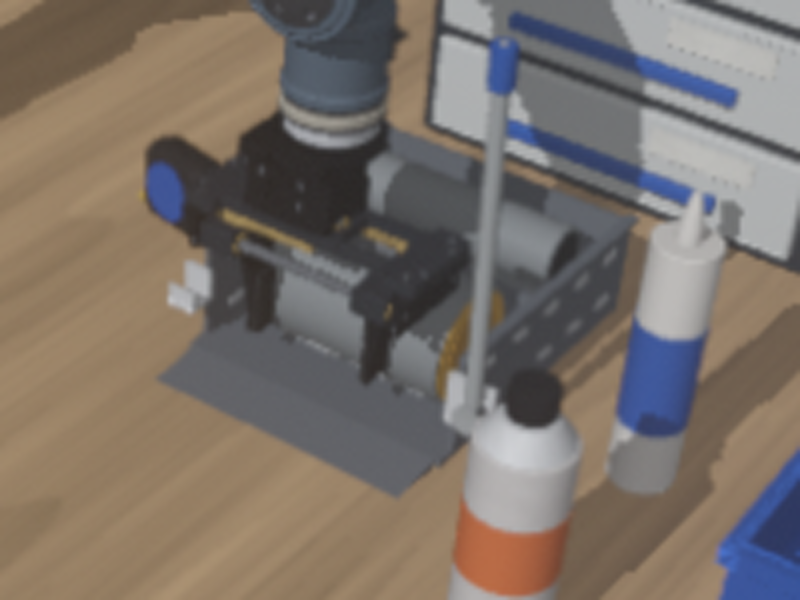

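Emit:
{"fn": "arm_command", "kwargs": {
  "targets": [
    [0.2,0,0,0,8.7],
    [0.4,0,0,0,8.7],
    [0.4,0,0,0,8.7]
  ]
}}

```text
time: 16.18
position: [0.518, 0.1434, -0.0005]
tool_rot: [0.705, 0.709, -0.001, 0.001]
ft_force: [0.8, -12.5, 1.9]
grip_width: 0.0872
```

Emit:
{"fn": "arm_command", "kwargs": {
  "targets": [
    [0.2,0,0,0,8.7],
    [0.3,0,0,0,8.7],
    [0.3,0,0,0,8.7]
  ]
}}

```text
time: 16.55
position: [0.5179, 0.1434, -0.0005]
tool_rot: [0.705, 0.709, -0.003, 0.002]
ft_force: [-0.5, -24.7, 2.2]
grip_width: 0.0868
```

Emit:
{"fn": "arm_command", "kwargs": {
  "targets": [
    [-0.3,0,0,0,8.7],
    [-0.6,0,0,0,8.7],
    [-0.8,0,0,0,8.7],
    [-1.5,0,0,0,8.7],
    [-3.5,0,0,0,8.7]
  ]
}}

```text
time: 17.18
position: [0.5177, 0.1151, -0.0007]
tool_rot: [0.704, 0.71, 0.0, -0.0]
ft_force: [0.5, 0.1, -0.3]
grip_width: 0.0874
```

Emit:
{"fn": "arm_command", "kwargs": {
  "targets": [
    [-5,0,0,0,8.7],
    [-9,0,0,0,6],
    [-9,0,-6,0,3],
    [-9,0,-12,0,0],
    [-9,0,-18,0,0]
  ]
}}

```text
time: 17.8
position: [0.5179, 0.0245, 0.1808]
tool_rot: [0.705, 0.709, -0.0, -0.0]
ft_force: [-0.3, 0.3, -0.2]
grip_width: 0.0549
```

```bash
python3 -c "
from h import *
go(.70,.05,.30-.037,.006+np.pi/2);p,d=save('scene','s13');save('top','t13')
a=p[70:220,290:490,::-1];cv2.imwrite('pics/s13z.png',cv2.resize(a,(800,600),interpolation=cv2.INTER_CUBIC))"
```

```text
t 17.8 p [0.5179 0.0245 0.1808] yawx 1.5768 F [-0.3  0.3 -0.2] w 0.055
shift cm [ 2.44 18.22 -8.24] spin -0.0
```

View pics/s13z.png

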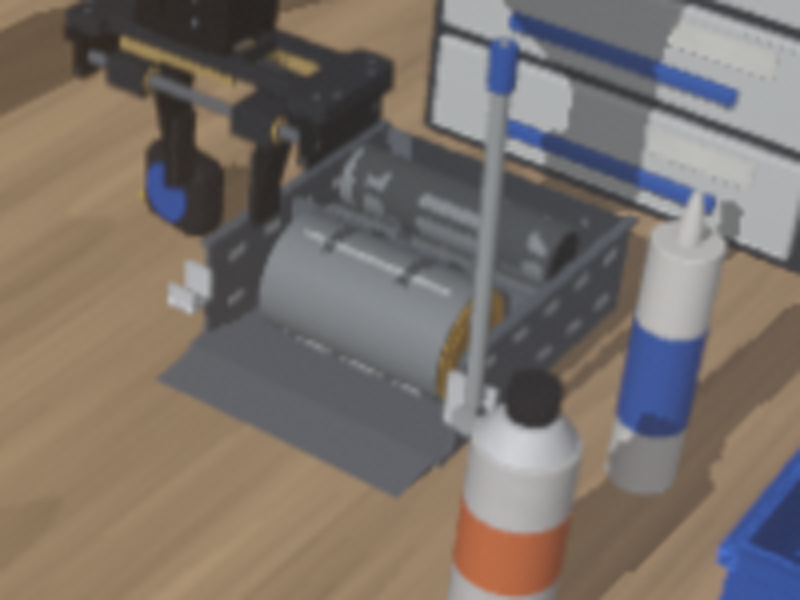

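View pics/t13.png

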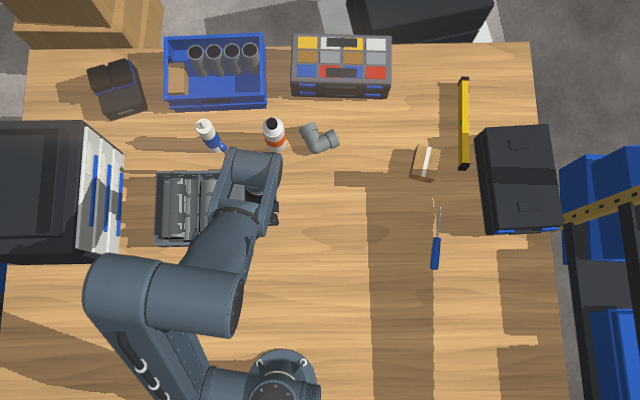

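Emit:
{"fn": "arm_command", "kwargs": {
  "targets": [
    [0,0,-6,0,0],
    [0,0,-12,0,0],
    [0,0,-18,0,0],
    [0,6,-18.5,0,0],
    [0,12,-18.5,0,0]
  ]
}}

```text
time: 18.52
position: [0.6399, 0.0255, 0.3661]
tool_rot: [0.705, 0.709, 0.001, 0.001]
ft_force: [-0.3, -0.4, 0.1]
grip_width: 0.0018
```

```bash
python3 -c "
from h import *
go(.70,.131,.40-.037,.006+np.pi/2)"
```

```text
t 18.52 p [0.6399 0.0255 0.3661] yawx 1.5774 F [-0.3 -0.4  0.1] w 0.002
shift cm [10.51  6.08  0.33] spin 0.001
```

Emit:
{"fn": "arm_command", "kwargs": {
  "targets": [
    [4,6,0,0,0],
    [10.5,6,0,0,0],
    [10.5,6,0,0,0],
    [10.5,6,0,0,0]
  ]
}}

```text
time: 19.02
position: [0.6972, 0.1314, 0.3631]
tool_rot: [0.704, 0.71, -0.001, -0.0]
ft_force: [0.9, -0.7, 0.5]
grip_width: 0.0006
```

```bash
python3 -c "
from h import *
go(.69,.131,.277-.037,.006+np.pi/2);p,d=save('scene','s14');
a=p[20:220,290:490,::-1];cv2.imwrite('pics/s14z.png',cv2.resize(a,(600,600),interpolation=cv2.INTER_CUBIC))"
```

```text
t 19.02 p [0.6972 0.1314 0.3631] yawx 1.5788 F [ 0.9 -0.7  0.5] w 0.001
shift cm [-0.03 -0.7  12.31] spin 0.002
```

View pics/s14z.png

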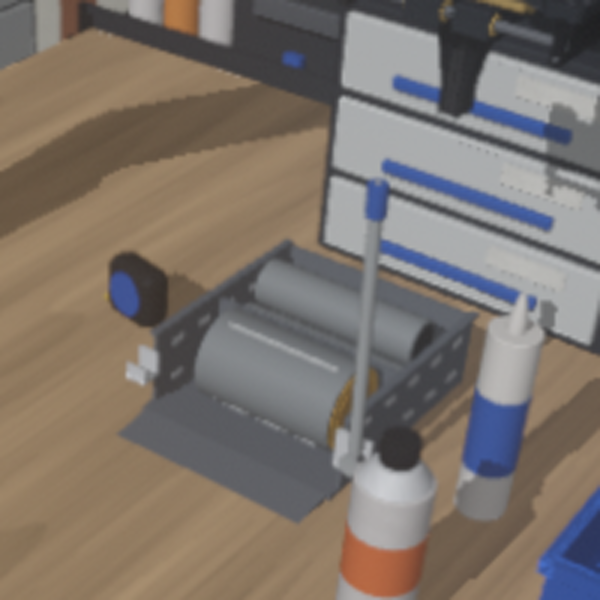

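```bash
python3 -c "
from h import *
u,v=proj('scene',np.array([.6972,.1314,.4001]));print((u-290)*3,(v-20)*3)
D=np.load('pics/s14_d.npy')
for a,b in ((452,95),(455,105),(470,95)):
  x=round(290+a/3);y=round(20+b/3);print(dep('scene',x,y,D[y,x]).round(4))
for a,b in ((377,200),(370,260),(362,350)):
  x=round(290+a/3);y=round(20+b/3);print('bar',dep('scene',x,y,D[y,x]).round(4))"
```

```text
456.2850170737977 109.91443033984561
[0.6974 0.1221 0.4143]
[0.7026 0.1182 0.4102]
[0.7051 0.1357 0.4121]
bar [0.6443 0.1281 0.3077]
bar [0.6437 0.127  0.2538]
bar [0.6499 0.1253 0.1703]
```

Emit:
{"fn": "arm_command", "kwargs": {
  "targets": [
    [0,-0.5,5,0,0],
    [0,-0.7,10,0,0],
    [0,-0.7,12.2,0,0],
    [0,-0.7,12.2,0,0]
  ]
}}

```text
time: 19.58
position: [0.689, 0.1286, 0.2402]
tool_rot: [0.706, 0.708, -0.002, -0.002]
ft_force: [0.1, 0.4, 0.3]
grip_width: 0.0007
```

```bash
python3 -c "
from h import *
go(.634,.131,.270-.037,.006+np.pi/2)
p,d=save('scene','s15');
a=p[20:220,290:490,::-1];cv2.imwrite('pics/s15z.png',cv2.resize(a,(600,600),interpolation=cv2.INTER_CUBIC))"
```

```text
t 19.57 p [0.689  0.1286 0.2402] yawx 1.5746 F [0.1 0.4 0.3] w 0.001
shift cm [ 0.26 -5.5   0.75] spin -0.002
```

View pics/s15z.png

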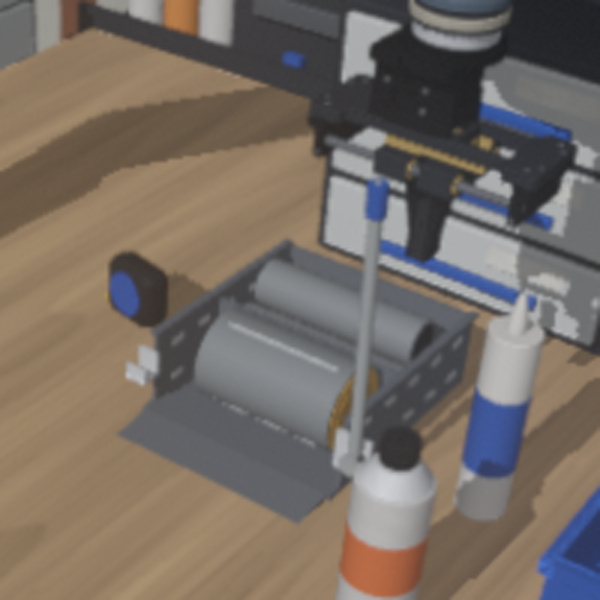

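Emit:
{"fn": "arm_command", "kwargs": {
  "targets": [
    [0.2,-2,0,0,0],
    [0.2,-3.8,0.3,0,0],
    [0.2,-5.6,0.7,0,0],
    [0.2,-7.5,1.2,0,0],
    [0.2,-9.3,1.8,0,0]
  ]
}}

```text
time: 20.25
position: [0.6, 0.1314, 0.2277]
tool_rot: [0.705, 0.709, 0.003, 0.003]
ft_force: [0.5, -0.4, 0.9]
grip_width: 0.0003
```

```bash
python3 -c "
from h import *
go(.565,.131,.2402-.037,.006+np.pi/2);go(.537,.131,.2158-.037);go(.518,.131,.1842-.037)
p,d=save('scene','s16');
a=p[20:220,290:490,::-1];cv2.imwrite('pics/s16z.png',cv2.resize(a,(600,600),interpolation=cv2.INTER_CUBIC))"
```

```text
t 20.25 p [0.6    0.1314 0.2277] yawx 1.576 F [ 0.5 -0.4  0.9] w 0.0
shift cm [-0.02 -3.52  2.42] spin -0.001
t 20.25 p [0.6    0.1314 0.2277] yawx 1.576 F [ 0.5 -0.4  0.9] w 0.0
shift cm [-0.01 -6.34  4.84] spin None
t 20.25 p [0.6    0.1314 0.2277] yawx 1.576 F [ 0.5 -0.4  0.9] w 0.0
shift cm [-0.   -8.26  7.99] spin None
```

View pics/s16z.png

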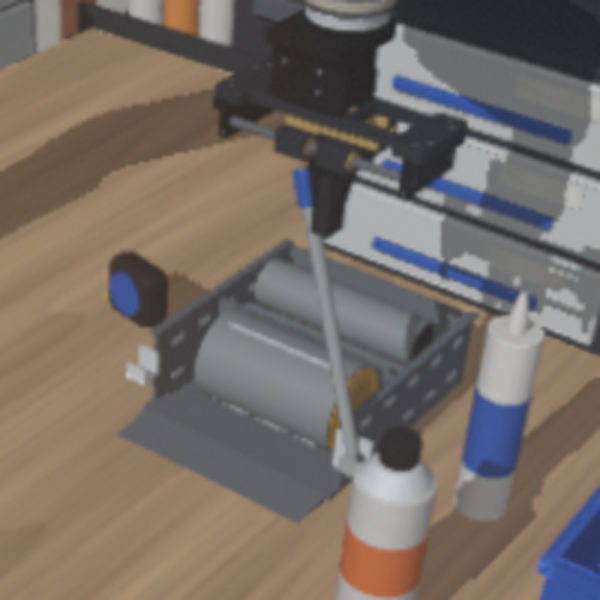

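Emit:
{"fn": "arm_command", "kwargs": {
  "targets": [
    [0,-1.6,0.9,0,0],
    [0,-3.2,2.0,0,0],
    [0,-4.7,3.2,0,0],
    [0,-6.0,4.4,0,0],
    [0,-7.0,6.0,0,0]
  ]
}}

```text
time: 20.92
position: [0.5302, 0.1313, 0.1666]
tool_rot: [0.705, 0.709, 0.002, 0.002]
ft_force: [0.3, -1.2, 1.7]
grip_width: 0.0004
```

```bash
python3 -c "
from h import *
for x,z in ((.518,.1842),(.5055,.1512),(.495,.1199),(.491,.0882),(.487,.057)): go(x,.131,z-.037)
p,d=save('scene','s17');
a=p[20:220,290:490,::-1];cv2.imwrite('pics/s17z.png',cv2.resize(a,(600,600),interpolation=cv2.INTER_CUBIC))" | grep -v ^t; 
```

```text
shift cm [-0.02 -1.23  1.94] spin None
shift cm [-0.01 -2.5   5.23] spin None
shift cm [-0.01 -3.57  8.35] spin None
shift cm [-1.000e-02 -4.000e+00  1.152e+01] spin None
shift cm [-0.   -4.42 14.64] spin None
```

View pics/s17z.png

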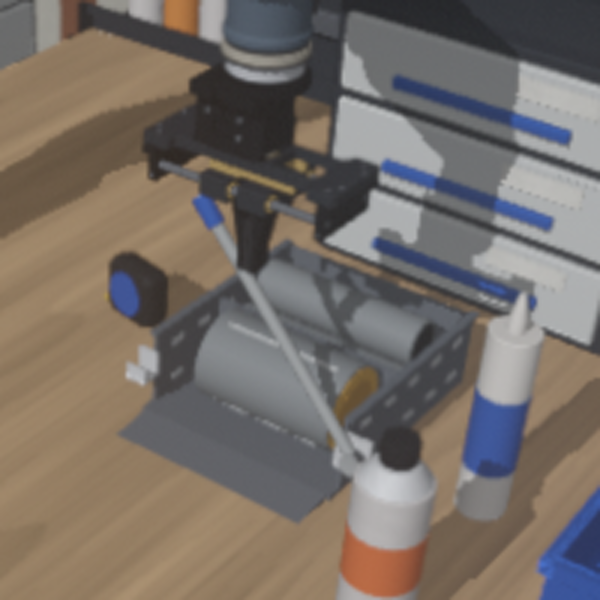

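Emit:
{"fn": "arm_command", "kwargs": {
  "targets": [
    [0,-1.0,1.5,0,0],
    [0,-1.6,3.1,0,0],
    [0,-2.2,4.8,0,0],
    [0,-2.7,6.3,0,0],
    [0,-3.2,7.9,0,0]
  ]
}}

```text
time: 21.6
position: [0.4984, 0.1312, 0.0867]
tool_rot: [0.705, 0.709, 0.002, 0.002]
ft_force: [-0.5, 0.1, 1.0]
grip_width: 0.0007
```

```bash
python3 -c "
from h import *
for x,z in ((.491,.0882),(.487,.057)): go(x,.131,z-.037)
p,d=save('scene','s18');
a=p[20:220,290:490,::-1];cv2.imwrite('pics/s18z.png',cv2.resize(a,(600,600),interpolation=cv2.INTER_CUBIC))" | grep -v ^t; 
```

```text
shift cm [-0.01 -0.75  3.54] spin None
shift cm [-0.01 -1.17  6.66] spin None
```

View pics/s18z.png

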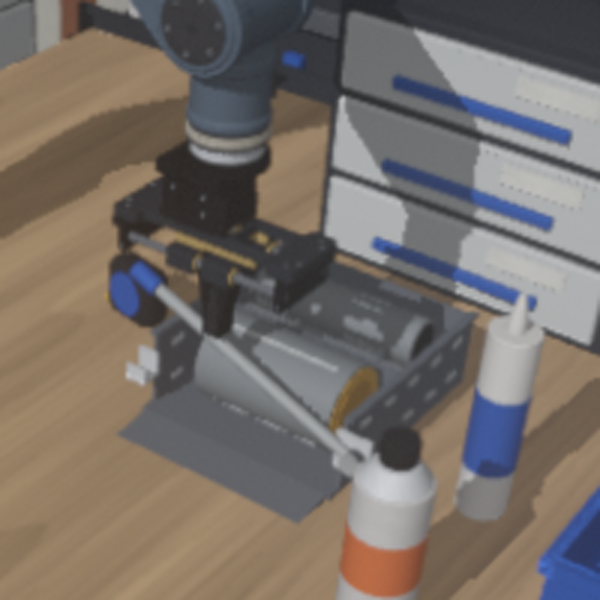

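Emit:
{"fn": "arm_command", "kwargs": {
  "targets": [
    [0,-0.2,1.3,0,0],
    [0,-0.4,2.6,0,0],
    [0,-0.6,3.8,0,0],
    [0,-0.8,4.9,0,0],
    [0,-0.9,5.7,0,0]
  ]
}}

```text
time: 22.28
position: [0.4866, 0.1314, 0.0275]
tool_rot: [0.705, 0.709, -0.0, -0.0]
ft_force: [-0.2, 0.8, 0.6]
grip_width: 0.0004
```

Emit:
{"fn": "arm_command", "kwargs": {
  "targets": [
    [0,0,0.3,0,0],
    [0,0,0.6,0,0],
    [0,0,0.6,0,0]
  ]
}}

```text
time: 22.65
position: [0.4868, 0.1314, 0.0223]
tool_rot: [0.705, 0.709, 0.0, 0.0]
ft_force: [0.1, -0.1, -0.8]
grip_width: 0.0003
```

```bash
python3 -c "
from h import *
go(.487,.131,.057-.037)
p,d=save('scene','s19');
a=p[20:220,290:490,::-1];cv2.imwrite('pics/s19z.png',cv2.resize(a,(600,600),interpolation=cv2.INTER_CUBIC))"
```

```text
t 22.65 p [0.4868 0.1314 0.0223] yawx 1.5768 F [ 0.1 -0.1 -0.8] w 0.0
shift cm [-0.04  0.02  0.23] spin None
```

View pics/s19z.png

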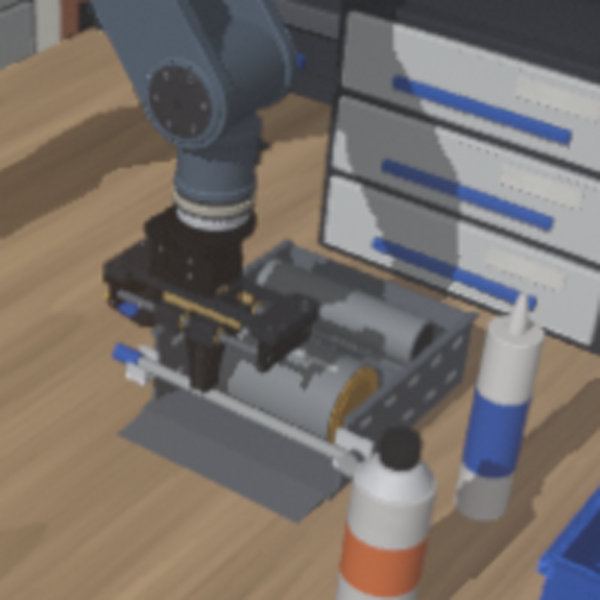

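Emit:
{"fn": "arm_command", "kwargs": {
  "targets": [
    [0,0,0.2,0,0],
    [0,0,0.3,0,0],
    [0,0,0.3,0,0]
  ]
}}

```text
time: 23.08
position: [0.4873, 0.1315, 0.0205]
tool_rot: [0.705, 0.709, 0.001, 0.001]
ft_force: [-0.3, -0.6, 8.9]
grip_width: 0.0004
```

Emit:
{"fn": "arm_command", "kwargs": {
  "targets": [
    [0,0,0.2,0,0],
    [0,0,0.3,0,0],
    [0,0,0.3,0,0]
  ]
}}

```text
time: 23.45
position: [0.4874, 0.1315, 0.0199]
tool_rot: [0.705, 0.709, 0.001, 0.001]
ft_force: [-5.4, -0.4, 29.2]
grip_width: 0.0001
```

Emit:
{"fn": "arm_command", "kwargs": {
  "targets": [
    [0,0,-0.5,0,0],
    [0,0,-3,0,0],
    [0,0,-8,0,0],
    [-5,0,-14,0,0],
    [-10,-2,-20,0,0]
  ]
}}

```text
time: 24.08
position: [0.4751, 0.0513, 0.193]
tool_rot: [0.704, 0.71, 0.001, 0.001]
ft_force: [0.8, -0.5, 0.1]
grip_width: 0.0007
```

Emit:
{"fn": "arm_command", "kwargs": {
  "targets": [
    [-6,-2,-3,0,0],
    [-12,-4,-3,0,0],
    [-18,-6,-3,0,0],
    [-24,-8,-3,0,0],
    [-24,-8,-3,0,0]
  ]
}}

```text
time: 24.7
position: [0.3948, -0.1919, 0.2214]
tool_rot: [0.707, 0.707, -0.0, 0.001]
ft_force: [0.2, 0.3, -0.3]
grip_width: 0.0001
```

```bash
python3 -c "
from h import *
print(robot.get_obs()['position'],robot.get_obs()['ft_force'])
p,d=save('scene','s20');q,e=save('top','t20')
cv2.imwrite('pics/s20z.png',cv2.resize(p[75:275,270:470,::-1],(600,600),interpolation=cv2.INTER_CUBIC))
a=q[110:260,145:345,::-1];cv2.imwrite('pics/t20z.png',cv2.resize(a,None,fx=4,fy=4,interpolation=cv2.INTER_CUBIC))"
```

```text
[ 0.39483559 -0.19190845  0.22142584] [ 0.24509091  0.28295472 -0.30136392]
```

View pics/s20z.png

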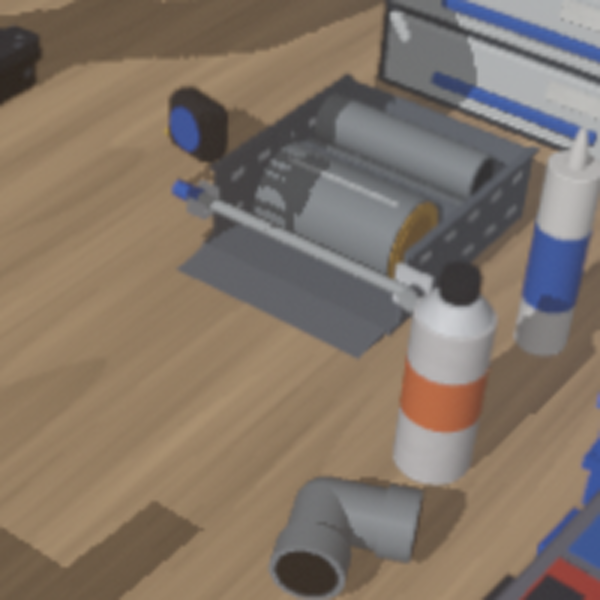

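View pics/t20z.png

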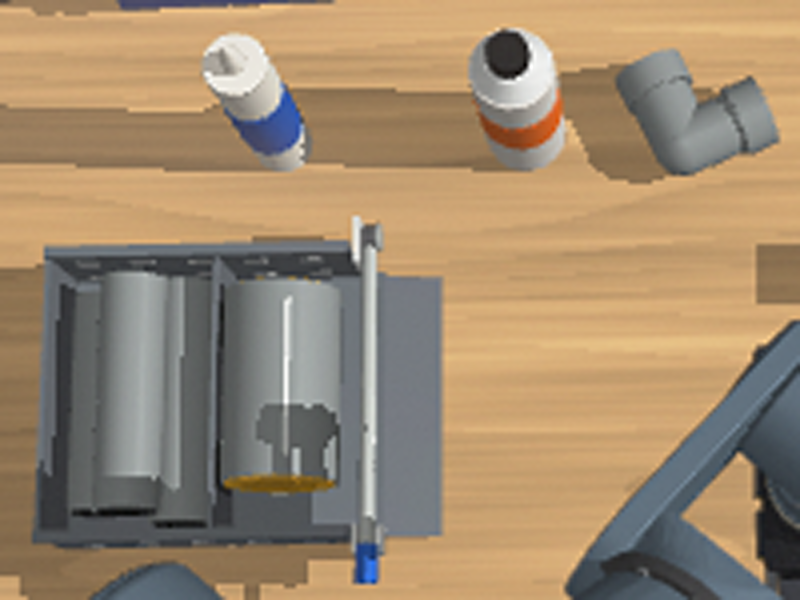

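```bash
python3 - <<'E'
from h import *
D=np.load('pics/t20_d.npy')
m=cloud('top',D,199,231,176,236); m=m[(m[:,2]>.06)&(m[:,2]<.11)&(m[:,1]<.245)]
t=m[m[:,2]>.09];print('ridge',t.mean(0).round(4),'x',m[m[:,2]>.085][:,0].min().round(4),m[m[:,2]>.085][:,0].max().round(4),'y range',m[:,1].min().round(4),m[:,1].max().round(4),'zmax',m[:,2].max().round(4))
T=lambda a,b,z:onz('top',145+a/4-.375,110+b/4-.375,z).round(4)
print('highlight',T(290,297,.096),T(285,455,.096))
b=cloud('top',D,234,240,170,256);
for x in (.40,.44,.5,.56,.6,.64):
    s=b[(abs(b[:,0]-x)<.01)&(b[:,2]>.03)]; print(x,len(s),s[:,2].max().round(4) if len(s) else '', np.median(s[:,1]).round(4) if len(s) else '')
E
```

```text
ridge [0.5319 0.1987 0.0943] x 0.457 0.6113 y range 0.1546 0.2449 zmax 0.1038
highlight [0.5939 0.1855 0.096 ] [0.473  0.1869 0.096 ]
0.4 42 0.0664 0.1306
0.44 28 0.0616 0.1316
0.5 25 0.0664 0.1319
0.56 26 0.0626 0.1334
0.6 25 0.0609 0.1345
0.64 30 0.0742 0.1351
```

```bash
python3 -c "
from h import *
print(robot.hand_in())"
```

```text
the job is handed in; nothing more can be done
None
```

The job is handed in: the pipe is in the bay against the stop wall and the keeper bar is down in its catch. It took about 25 s.

**What I did:** I slid the pipe about 38 mm along its axis to line it up with the bay. Then I rolled it over the ramp at about 0.05 m/s with two fingers until it met the stop wall (push force rose to 25 N). I swung the bar down with the closed fingers until it met its stop (29 N) and backed the arm away.

**Last checks:**
- **Pipe:** its middle is at about y 0.199 to 0.200 m, against about 0.201 m expected for the seat. It lies parallel to the stop wall and about 7 mm off the bay's middle towards tray +x, clear of both side walls.
- **Keeper bar:** it is level across the opening in the depth picture. The fingertip stopped at 57 mm true height, which is the top of a closed bar.
- **Other things:** the cartridge, spray can and bend are where they were. I saw nothing else move, but did not measure the rest.
- **Robot:** it is clear of everything.

**What disagreed:**
- **Height reading:** the reported tool height was about 37 mm lower than the fingertips seen in the cameras. The cause was not found. I corrected for it from then on.
- **First push:** I found the height error only after my first rolling push. That put the fingertips on the upper back of the pipe and pressed it with about 27 N for a moment, moving it about 10 mm. It did not run or lift, and I backed off and repeated the push lower.

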